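# Load the jar on the mixer's carrier beam and clamp it

### The job

Push the wide amber jar with the red lid off the mixer's grey deck and along the narrow blue carrier beam until it stands centred on the yellow cross line between the clamp's jaw and pad. Then slide the orange-handled jaw shut until the jar is pressed firmly into the sprung rubber pad, and leave it clamped. Do not disturb the other glassware and pots, and do not press harder than 20 N.

Things in the scene. Friction and masses are not known exactly. Their poses are not given: they have to be found in the camera images.
- mixer: Fixed bench mixer: white housing with a flush grey deck (x -110 to 110, y 20 to 275 mm, no rim) from which a narrow blue carrier beam runs out to -y. Deck and beam tops are level at z = 75 mm. Origin at bench level, z axis up, yaw varies. The clamp works along the mixer's x at y = -130 mm. No wall or support beside the beam except the clamp.
- clamp_center (a point): Yellow cross on the beam's top: x = 0, y = -130, z = 75 mm in the mixer's frame; axes parallel to the mixer's. The beam is 46 mm wide (x -23 to 23) and runs from the deck edge (y = 20) to y = -195 mm in the mixer's frame.
- deck_center (a point): Centre of the grey deck's top: x = 0, y = 147.5, z = 75 mm in the mixer's frame.
- jaw: Black sliding jaw plate, 12 mm thick, 50 mm wide (mixer y), 4 to 40 mm above the beam top, with an orange handle fin on it. Origin on its working face (towards the pad) at beam-top height; plate and fin lie on the -x side. It slides along the mixer's x: face at x = -78 mm when open (starts up to 18 mm further in), -22 mm at the end stop. It takes 6 N to slide and stays put.
- jaw_grip (a point): Centre of the top of the jaw's orange fin, 82 mm above the beam top. The fin is 14 mm thick (mixer x), 26 mm wide (mixer y), and reaches down to the plate, 40 mm above the beam top. It is 7 mm behind the jaw's face.
- pad: Black rubber pad, 8 mm thick, 50 mm wide, 4 to 40 mm above the beam top, facing the jaw; origin on its face at beam-top height. Sprung: at rest its face is at x = 56 mm in the mixer's frame; it yields to +x by up to 16 mm at 0.5 N per mm (3 N at 6 mm). A fixed bracket as high as the pad stands behind it at x 86 to 98 mm.
- jar: Wide closed jar of amber glass with red lid, a plain disc 96 mm in diameter (lid 95 mm) and 52 mm high, 0.25 to 0.5 kg, too wide to grip. Origin at the centre of its underside. It starts on the deck.
- flask: Small green-glass conical flask with stopper, base 36 mm in diameter, 66 mm high, standing on the deck on one side of the way to the beam. Origin at the centre of its underside.
- vial: White vial with blue cap, 34 mm in diameter, 66 mm high, standing on the deck on the other side of the way (flask and vial may swap sides). Origin at the centre of its underside.
- bottle: Amber bottle with black cap, 44 mm in diameter, 95 mm high, standing on the bench beyond the beam. Origin at the centre of its underside.
- pot: Blue pot with white cap, 44 mm in diameter, 60 mm high, standing on the bench on the robot's side of the beam. Origin at the centre of its underside.

How it is judged (in metres and radians):
On the way, in this order (a step that is already met when the one before it is completed fails the run):
1. The jar stands upright and still on the beam, its centre within 8 mm of the yellow cross line along the beam and within 14 mm of the beam's middle across it, the jaw not yet touching it (y of jar in the frame of clamp_center between -0.008 and 0.008 m and z of jar in the frame of clamp_center between -0.004 and 0.004 m and angle between jar's own z axis and vertical below 0.06 rad and x of jar in the frame of clamp_center between -0.014 and 0.014 m and linear speed of jar below 0.01 m/s and contact force between jar and jaw below 0.2 N), for 0.2 s.
2. The jaw is slid shut: it presses the jar into the sprung pad, with more than 2 N on the jar at both the jaw and the pad (y of jar in the frame of clamp_center between -0.008 and 0.008 m and z of jar in the frame of clamp_center between -0.004 and 0.004 m and angle between jar's own z axis and vertical below 0.06 rad and contact force between jar and jaw above 2 N and contact force between jar and pad above 2 N), for 0.3 s.
At the end, for the whole second after the job is handed in: The jar stands upright and at rest on the beam top, its centre within 8 mm of the yellow cross line along the beam, and stays clamped with more than 1 N at both the jaw and the pad after the robot has let go (y of jar in the frame of clamp_center between -0.008 and 0.008 m and z of jar in the frame of clamp_center between -0.004 and 0.004 m and angle between jar's own z axis and vertical below 0.06 rad and contact force between jar and jaw above 1 N and contact force between jar and pad above 1 N and linear speed of jar below 0.01 m/s); the robot touches nothing.
It fails at once if the jar tips by more than 15 degrees or drops off the deck or beam (angle between jar's own z axis and vertical above 0.26 rad or height (world z) of jar below 0.06 m).
It fails at once if the jar is lifted more than 15 mm off the deck or beam: it is to be pushed (height (world z) of jar above 0.09 m).
It fails at once if the jaw or the pad presses on the jar with more than 20 N (contact force between jar and jaw above 20 N or contact force between jar and pad above 20 N).
It fails at once if the flask, vial, bottle or pot is moved by more than 10 mm or tipped by more than 15 degrees (distance of any of flask, vial, bottle, pot from where it was at the start of the episode above 0.01 m or angle between any of flask, vial, bottle, pot's own z axis and vertical above 0.26 rad).
It also fails if it takes over 72 s, if anything falls off the work surface, if the arm or the gripper's body presses on something with over 40 N, if the wrist force passes 120 N, or if a joint passes its speed limit or range.

### The arm

A 6-joint arm with a two-finger parallel gripper is mounted at the origin on the work surface. World frame = base frame: x ahead of the robot, y to its left, z up, the work surface at z = 0. Lengths are in m, angles in degrees, forces in N, time in s.
With the tool pointing down it reaches from about 0.325 to 0.75 m from the base axis. Payload 7.6 kg.
Tool frame: the origin (TCP) lies between the finger pads; the fingertips stand 17 mm ahead of it and the grasp point (between the pads) lies 2 mm behind it; z points along the fingers, y is the line along which they close (so a half turn about z gives the same grasp; the last joint's range is limited). The gripper opens to 85 mm and grips with 20 to 120 N. Pads are 22 mm wide; open, the fingers measure 114 mm over their backs; the gripper's body (76 mm by 85 mm) begins 54 mm behind the grasp point. The pads swing forward as they close: fully open they stand 13 mm farther back than shut.
Start: joints at [72.004, 2.991, 80.254, -0, 96.75, -4.028], TCP at [0.127, 0.509, 0.248] pointing down, gripper open.
Joint ranges: [-166.34, 166.34], [-52.06, 124.39], [6.96, 135.62], [-60.46, 240.46], [14.63, 156.25], [-167.68, 167.68]. Speed limits (degrees/s): [147.25, 147.25, 172.46, 180, 180, 180].

### API

Orientations are given as a 3x3 rotation matrix whose columns are the frame's x, y, z axes.
In Python, from workcell import arm gives the robot as it stands. The module is installed in compiled form; this text tells all that it offers. Calls block until the motion is done:
- arm.move_to(position, orientation): joint-space move of the TCP to a pose.
- arm.move_straight(position, speed=0.15, rotation=None, stop_force=None): straight line of the TCP; rotation=None keeps the orientation; speed is the mean speed in m/s. With stop_force (N) it stops when the force on the tool has changed by that much, and returns True; else False.
- arm.set_joints(angles): joint-space move.
- arm.let_go() and arm.close(strength=None): open the fingers fully, or close them until they stop; strength is the grip in N (None keeps the last).
- arm.dwell(seconds).
- arm.inverse_kinematics(position, orientation): joint angles nearest the present ones, or None.
- arm.grab_frame(name): name is "scene" or "top" or "wrist"; returns a dict with "frame" (480x640x3 uint8, blue, green, red), "depth" (480x640 float32, m along the optical axis (not along the pixel's ray), 0 where there is no reading), "fx", "fy", "cx", "cy" (pixels), "dist" ([k1, k2, p1, p2, k3] as OpenCV has them; the pictures are not rectified), "R" (3x3) and "t" (3): a world point X has camera coordinates R X + t; the wrist camera has in their place "T_tool_cam" (4x4, takes a point from camera to tool coordinates, whose origin is the TCP and whose axes are the flange's). Camera axes: x right, y down, z forward; pixel columns grow to the right and rows downward; lengths in m; the calibration is good to about 2 mm. A picture is of the moment at which its call begins: read the wrist's pose just before it.
A pose or a line that the arm cannot do raises arm.MotionError and nothing moves.
- arm.hand_in(): hands the job in; it is judged then, once.
Readings, each from a call of its own:
- arm.read_time(): time.
- arm.read_joint_pos(): joint angles.
- arm.read_qvel(): joint speeds.
- arm.read_effort(): joint torques, N m.
- arm.read_eef_pos(): TCP position.
- arm.read_orientation(): TCP orientation.
- arm.read_ft_force(): force on the tool from outside, world axes, zero at the start.
- arm.read_wrist_torque(): the same for the moment, N m.
- arm.read_gripper_width(): finger opening in m.
- arm.read_finger_force(): force on a finger pad.
Only numpy, scipy, OpenCV 4.12 (cv2) and the standard library are available. Lean on these libraries where they do the work, as an engineer would, in place of code of your own. Each camera call takes 0.05 s, during which the arm holds its last target. There are 200 camera calls.

## Working session

There is one attempt and no reset: what is moved stays moved. The work goes in short steps, each a Python script; the robot and the scene stay as the last script left them, time stands still between calls to the robot, and variables do not carry over. Pictures are saved under pics/ and viewed, at most 10 in all, crops included, and the job is handed in when it is done.

```bash
mkdir -p pics
cat > h.py <<'E'
import numpy as np, cv2
from workcell import arm
def cast(f,uv,z):
    """pixels -> world points on plane z (scene/top)"""
    K=np.array([[f['fx'],0,f['cx']],[0,f['fy'],f['cy']],[0,0,1.]])
    n=cv2.undistortPoints(np.float64(uv).reshape(-1,1,2),K,np.float64(f['dist'])).reshape(-1,2)
    d=np.c_[n,np.ones(len(n))]@np.array(f['R']); c=-np.array(f['R']).T@np.array(f['t'])
    return c+d*((z-c[2])/d[:,2])[:,None]
E
python3 - <<'E'
from h import *
import pickle
for n in('scene','top'):
    f=arm.grab_frame(n); cv2.imwrite(f'pics/{n}0.png',f['frame']); pickle.dump(f,open(n+'0.pkl','wb'))
    print(n,-np.array(f['R']).T@np.array(f['t']),np.array(f['R'])[2])
print(arm.read_orientation(),arm.read_time())
E
```

```text
scene [ 1.18384306 -0.19245093  0.62389115] [-0.74744718  0.2507494  -0.61518083]
top [0.42996032 0.01855265 0.81429363] [ 0.18001699 -0.03758734 -0.9829451 ]
[[-9.70433338e-01  2.41368927e-01 -4.22463976e-04]
 [ 2.41369281e-01  9.70432415e-01 -1.34086011e-03]
 [ 8.63307721e-05 -1.40318517e-03 -9.99999012e-01]] 0.1
```

View pics/top0.png

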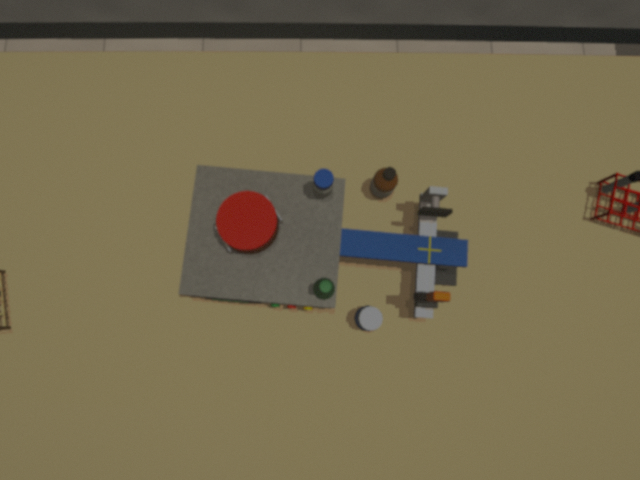

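View pics/scene0.png

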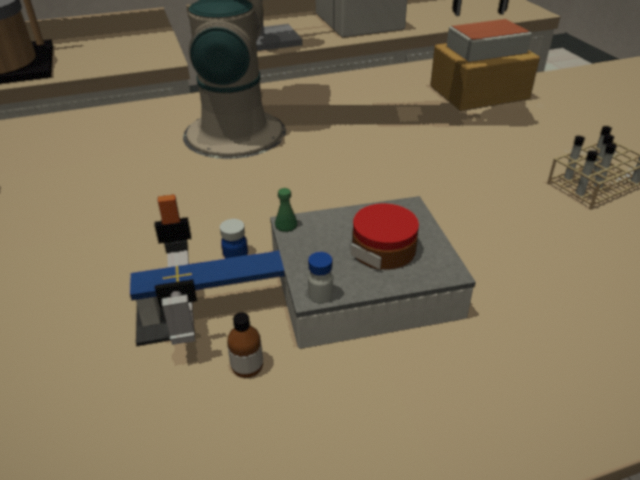

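The top view shows the jar (247,221) on the deck, vial (323,182), flask (324,288), the yellow cross (429,250), the jaw with its orange fin (440,297), pot (369,318) and bottle (385,182). The robot is on the bottom (jaw) side of the view.

```bash
cat >> h.py <<'E'
def mask(img,lo,hi,roi=None):
    m=cv2.inRange(cv2.cvtColor(img,cv2.COLOR_BGR2HSV),np.array(lo),np.array(hi))
    if roi:
        k=np.zeros_like(m); k[roi[1]:roi[3],roi[0]:roi[2]]=255; m&=k
    return m
def blob(m):
    c=max(cv2.findContours(m,cv2.RETR_EXTERNAL,cv2.CHAIN_APPROX_NONE)[0],key=cv2.contourArea); return c.reshape(-1,2)
E
python3 - <<'E'
from h import *
import pickle
np.set_printoptions(precision=4,suppress=True)
f=pickle.load(open('top0.pkl','rb'));im=f['frame']
b=blob(mask(im,(100,120,40),(125,255,255),(335,220,480,275)))
P=cast(f,b,.075)[:,:2].astype(np.float32); r=cv2.minAreaRect(P); print('beam',r, cv2.boxPoints(r))
m=mask(im,(20,60,60),(35,255,255),(415,235,445,264)); uv=np.argwhere(m)[:,::-1]
print('cross',len(uv),cast(f,[uv.mean(0)],.075),uv.min(0),uv.max(0))
# deck: low saturation grey
m=mask(im,(0,0,40),(179,70,200),(150,150,350,320)); m=cv2.morphologyEx(m,cv2.MORPH_OPEN,np.ones((5,5)))
d=cast(f,blob(m),.075)[:,:2].astype(np.float32); r=cv2.minAreaRect(d);print('deck',r,cv2.boxPoints(r))
for n,lo,hi,roi,z in [('jar',(0,150,80),(8,255,255),(200,170,300,270),.127),('vial',(105,120,40),(130,255,255),(305,160,345,195),.141),
 ('flask',(45,80,20),(85,255,255),(305,270,345,305),.141),('fin',(5,150,80),(18,255,255),(425,285,460,305),.157),('pot',(0,0,90),(179,90,255),(350,303,390,335),.06),('bottlecap',(0,0,0),(179,255,45),(375,165,400,182),.095)]:
    q=blob(mask(im,lo,hi,roi)); p=cast(f,q,z)[:,:2].astype(np.float32)
    print(n,cv2.minEnclosingCircle(p),cv2.minAreaRect(p),q.min(0),q.max(0))
E
```

```text
beam ((0.5421119928359985, -0.11571677774190903), (0.14454865455627441, 0.04362360015511513), 84.58576965332031) [[ 0.5136 -0.1856]
 [ 0.557  -0.1897]
 [ 0.5706 -0.0458]
 [ 0.5272 -0.0417]]
cross 82 [[ 0.5356 -0.1915  0.075 ]] [419 237] [439 263]
deck ((0.5625218152999878, 0.08470414578914642), (0.25601571798324585, 0.2231319546699524), 84.13629913330078) [[ 0.4385 -0.0312]
 [ 0.6604 -0.054 ]
 [ 0.6866  0.2006]
 [ 0.4646  0.2234]]
jar ((0.577076256275177, 0.10724461078643799), 0.04746994748711586) ((0.5772373676300049, 0.10763531923294067), (0.09320459514856339, 0.09214454144239426), 45.362117767333984) [216 191] [277 250]
vial ((0.6393826007843018, -0.012476988136768341), 0.014608796685934067) ((0.6393227577209473, -0.013097510673105717), (0.02654385380446911, 0.027645021677017212), 89.23882293701172) [315 170] [332 187]
flask ((0.46959367394447327, -0.010990266688168049), 0.013790329918265343) ((0.46959349513053894, -0.011003101244568825), (0.023911703377962112, 0.026706043630838394), 89.1838150024414) [316 279] [332 297]
fin ((0.45448264479637146, -0.18186229467391968), 0.012960949912667274) ((0.45485684275627136, -0.18188457190990448), (0.023791147395968437, 0.013301857747137547), 86.59153747558594) [433 291] [449 300]
pot ((0.42306554317474365, -0.08901995420455933), 0.0409073531627655) ((0.4231444001197815, -0.08954222500324249), (0.06533179432153702, 0.0506330206990242), 88.94795227050781) [350 303] [389 334]
bottlecap ((0.657498300075531, -0.12104950845241547), 0.006700733210891485) ((0.6571266055107117, -0.11994922161102295), (0.013038072735071182, 0.006949589587748051), 23.7083740234375) [383 172] [389 179]
```

```bash
cat >> h.py <<'E'
np.set_printoptions(precision=4,suppress=True)
C=np.array([.5356,-.1915]); th=np.radians(-5.56)
X=np.array([np.cos(th),np.sin(th)]); Y=np.array([-np.sin(th),np.cos(th)])
def W(x,y,z=None):
    p=C+x*X+y*Y; return p if z is None else np.r_[p,z]
def M(p): return np.array([(p[:2]-C)@X,(p[:2]-C)@Y])   # clamp frame
def ori(d,s=1):
    """tool down, tool x along s*d (world 2-vector)"""
    x=np.r_[s*d/np.linalg.norm(d),0]; z=np.array([0,0,-1.]); return np.c_[x,np.cross(z,x),z]
def jar(save=None):
    f=arm.grab_frame('top')
    if save: cv2.imwrite('pics/'+save,f['frame'])
    q=blob(mask(f['frame'],(0,150,80),(8,255,255),(200,150,480,290)))
    p=cast(f,q,.127)[:,:2].astype(np.float32); c,r=cv2.minEnclosingCircle(p)
    print('jar',M(np.array(c)),'r',r); return M(np.array(c))
OFF=.048+.011; ZP=.105
def push(a,b,s=1,speed=.04,gap=.022):
    """push jar from a to b (clamp frame), then back off and rise"""
    d=(np.array(b)-a)/np.linalg.norm(np.array(b)-a); dw=d[0]*X+d[1]*Y
    st=a-d*(OFF+gap); en=b-d*OFF; R=ori(dw,s)
    arm.move_to(W(*st,.22),R); arm.move_straight(W(*st,ZP),.12)
    arm.move_straight(W(*en,ZP),speed)
    print('F',arm.read_ft_force(),M(arm.read_eef_pos()),en)
    arm.move_straight(W(*(en-d*.02),ZP),.08); arm.move_straight(W(*(en-d*.07),.22),.15)
E
python3 - <<'E'
from h import *
a=jar(); b=np.array([-.003,0.]); d=b-a; dw=d[0]*X+d[1]*Y
for s in(1,-1): print(s,arm.inverse_kinematics(W(*(a-d/np.linalg.norm(d)*.081),.22),ori(dw,s)),arm.inverse_kinematics(W(0,.059,ZP),ori(dw,s)))
E
```

```text
jar [0.0122 0.3014] r 0.04744984954595566
1 [  14.2268   18.6186   65.7995   -0.       95.5818 -157.3184] None
-1 [14.2268 18.6186 65.7995 -0.     95.5818 22.6816] [-17.5778  13.4698  85.3706  -0.      81.1595  -9.1231]
```

Run:
```python
from h import *
arm.close(20)
a=jar(); g=np.array([-.003,0.]); b=a+(g-a)*.22
push(a,b,-1)
print('want',b); jar('top1.png'); print(arm.read_time())
```

```text
jar [0.0124 0.3014] r 0.04745091497898102
F [-0.2765  1.2524 -1.0989] [0.012  0.2941] [0.012 0.294]
want [0.009  0.2351]
jar [0.0084 0.2339] r 0.04749726504087448
7.9
```

View pics/top1.png

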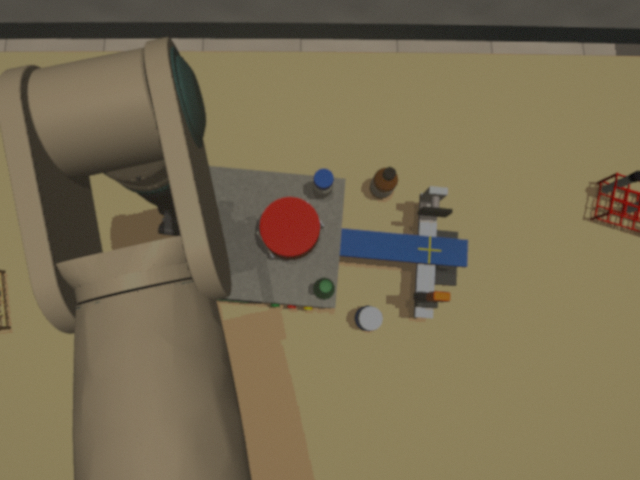

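The jar (290,228) followed the line within about 1 mm, and the other items are untouched.

Run:
```python
from h import *
a=jar(); g=np.array([-.004,.05]); b=a+(g-a)*.8
push(a,b,-1)
print('want',b); c=jar()
if abs(c[0])<.015:
    push(c,np.array([c[0]+(-.003-c[0])*.8,.02]),-1); c=jar('top2.png')
print(arm.read_time())
```

```text
jar [0.0083 0.2341] r 0.04741724207997322
F [0.2385 2.1614 0.6371] [0.0024 0.1457] [0.0024 0.1457]
want [-0.0015  0.0868]
jar [-0.0009  0.079 ] r 0.04603397846221924
F [-0.9794  1.7242  0.4793] [-0.0009  0.079 ] [-0.0009  0.079 ]
jar [-0.0011  0.0364] r 0.04435515031218529
20.25
```

View pics/top2.png

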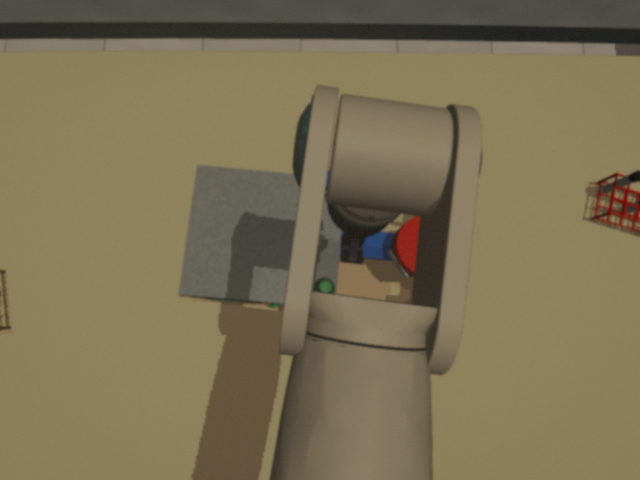

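The arm covers the jar here (410,245), so that fix is invalid. I'll swing the arm clear and look again.

```bash
cat >> h.py <<'E'
def clear():
    q=np.array(arm.read_joint_pos()); q[0]+=55; arm.set_joints(q)
E
python3 - <<'E'
from h import *
clear(); jar('top3.png'); print(arm.read_time())
E
```

```text
jar [-0.002   0.0196] r 0.04805965721607208
22.15
```

View pics/top3.png

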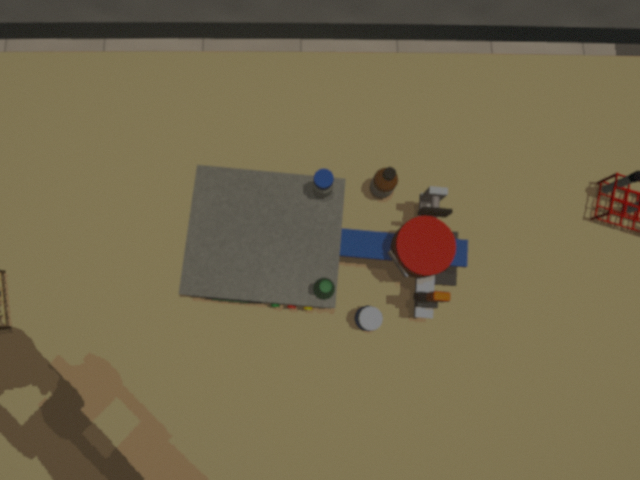

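The jar (426,246) stands on the beam, 20 mm short of the cross line. Now for the final push.

Run:
```python
from h import *
a=jar(); push(a,np.array([a[0]-.0005,0.]),-1,.025); clear(); jar()
f=arm.grab_frame('top'); p=cast(f,blob(mask(f['frame'],(5,150,80),(18,255,255),(425,285,460,305))),.157)[:,:2].astype(np.float32)
c=M(np.array(cv2.minAreaRect(p)[0])); print('fin',c,arm.read_time())
for s in(1,-1):
  for d in (X,Y): print(s,arm.inverse_kinematics(W(*c,.15),ori(d,s)),arm.inverse_kinematics(W(c[0]+.05,c[1],.15),ori(d,s)))
```

```text
jar [-0.002   0.0193] r 0.04796518385410309
F [0.0426 1.5418 0.4779] [-0.001  0.059] [-0.001  0.059]
jar [-0.0022  0.0007] r 0.04792429506778717
fin [-0.0809  0.0018] 30.4333
1 [-26.0957   0.4577  94.1702  -0.      85.3721  69.4643] [-24.2223   8.1581  86.0505  -0.      85.7913  71.3377]
1 [-26.0957   0.4577  94.1702  -0.      85.3721 -20.5357] [-24.2223   8.1581  86.0505  -0.      85.7913 -18.6623]
-1 [ -26.0957    0.4577   94.1702   -0.       85.3721 -110.5357] [ -24.2223    8.1581   86.0505   -0.       85.7913 -108.6623]
-1 [-26.0957   0.4577  94.1702  -0.      85.3721 159.4643] [-24.2223   8.1581  86.0505  -0.      85.7913 161.3377]
```

The jar now stands at (-2, 1) mm and step 1 is met. Next I push the jaw from behind its fin.

Run:
```python
from h import *
fx,fy=-.0809,.0018; R=ori(X,1); z=.141
arm.move_to(W(fx-.045,fy,.24),R); arm.move_straight(W(fx-.045,fy,z),.15)
arm.dwell(.2); f0=np.array(arm.read_ft_force())
def delta(d): return -.040+d-.007-.018   # TCP x for pad compression d
arm.move_straight(W(fx-.019,fy,z),.1)
for d in (-.022,-.012,-.004,.002,.005):
    arm.move_straight(W(delta(d),fy,z),.02)
    F=np.array(arm.read_ft_force())-f0
    print(d,'along X',F[:2]@X,F,M(arm.read_eef_pos()))
    if abs(F[:2]@X)>18: break
print(arm.read_time())
```

```text
-0.022 along X -5.67785970100403 [-5.6394  0.6704  2.489 ] [-0.0876  0.0017]
-0.012 along X -5.45046386796816 [-5.4331  0.4434  1.4942] [-0.0774  0.0017]
-0.004 along X -7.246315718554321 [-7.1609  1.2289  2.7356] [-0.0696  0.0017]
0.002 along X -7.191246356907949 [-7.295  -0.7163  2.7355] [-0.0636  0.0017]
0.005 along X -8.948189288468773 [-8.841   1.5356  4.028 ] [-0.0608  0.0016]
36.7167
```

Forces match the model: about 5.6 N for the jaw, 1.6 N for jar friction, and the pad engaging.

Run:
```python
from h import *
fy=.0018; z=.141
for d in (.007,.009,.0095,.010):
    arm.move_straight(W(-.065+d,fy,z),.01); arm.dwell(.2)
    F=np.array(arm.read_ft_force()); print(d,F[:2]@X,M(arm.read_eef_pos()))
    if -F[:2]@X>11.3: break
arm.dwell(.4)
arm.move_straight(W(-.065+d-.04,fy,z),.05); arm.move_straight(W(-.12,fy,.24),.15); clear(); jar('top4.png')
f=arm.grab_frame('top'); p=cast(f,blob(mask(f['frame'],(5,150,80),(18,255,255),(425,245,460,305))),.157)[:,:2].astype(np.float32)
print('fin',M(np.array(cv2.minAreaRect(p)[0])),arm.read_time())
```

```text
0.007 -10.989033364065397 [-0.0592  0.0016]
0.009 -12.180468666492281 [-0.0573  0.0016]
jar [ 0.0149 -0.0003] r 0.048308953642845154
fin [-0.0397  0.003 ] 41.6333
```

View pics/top4.png

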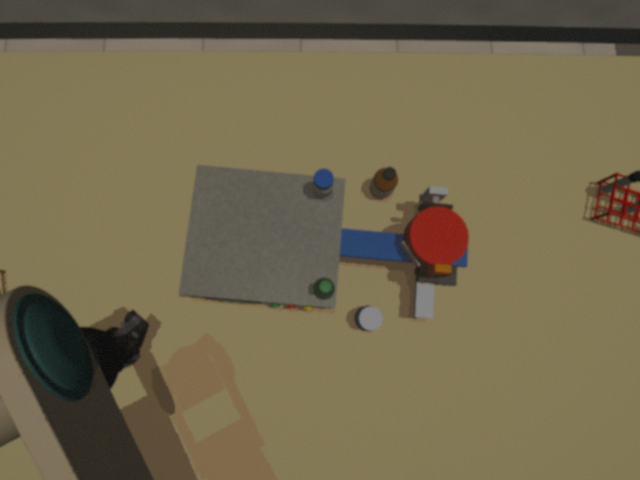

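The jar (438,237) is between jaw and pad. Its x of about 15 mm means roughly 7 mm of pad travel (about 3.5 N). It is on the cross line, the others are undisturbed and the arm is clear.

```bash
python3 -c "
from h import *
print(arm.hand_in())"
```

```text
the job is handed in; nothing more can be done
None
```

I handed in the job at about 42 s. The jar is clamped on the cross line, with its centre within about 1 mm of it by camera. The pad is pressed in about 7 mm (roughly 3.5 N), nothing else looks moved, and the arm is clear. The hand-in returned no verdict.

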